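# Unlock the blade box with the key from the stand and hold it open

### The job

Lift the lid off the round key stand by its knob and set it down upright on the table. Take the red key out, push it fully home in the brass lock on top of the blade box, wiggling it a little if the sticky pins catch, and turn it a quarter turn clockwise (seen from above). The lock springs back, so finish while still holding the key turned, so that the bolt stays drawn; leave the other things where they are.

Things in the scene. Friction and masses are not known exactly. Their poses are not given: they have to be found in the camera images.
- key_stand: Round wooden dish, 114 mm across, rim 12 mm high, fixed to the table on its left or right side (blade box on the other); origin: centre of its underside. On its 4 mm floor a pale wood block, 42 x 34 mm, top 26 mm above the table, has a slot 19 x 5 mm, 20 mm deep, in which the key stands.
- lid_knob (a point): Centre of the black knob (22 mm diameter, 20 mm high) of the loose aluminium lid, an upside-down cup 95 mm across, walls 3 mm; 104 mm above the lid's lower rim, z up. Knob top 10 mm above the point, the lid's flat top 22 mm below it. About 0.15 kg. At the start it stands in the dish on its 4 mm floor, over the key, and must rise 80 mm to clear the key.
- lid: The same loose lid; origin at the centre of its lower rim, z up towards the knob.
- key_bow (a point): Centre of the key's red bow (head): 30 mm wide along x, 10 thick along y, 28 high along z (up; blade below). The steel blade, 18 mm along x, 4 along y, reaches 44 mm below the bow, its last 5 mm tapering to 12 x 2. Same after half a turn about z; about 0.05 kg. At the start upright in the stand's slot under the lid, bow centre 64 mm above the table, 20 mm of blade in the slot.
- key_tip (a point): The tip of the key's blade, 58 mm from the bow's centre; same axes as key_bow.
- key: The loose key; origin at the blade's tip, same axes as key_bow.
- blade_box: Grey steel box with a blue lid (locked), 120 mm along x, 150 along y, 62 high, fixed to the table; origin: centre of its underside. On its top centre a dark steel ring, 56 mm across, 32 high, holds the brass lock barrel. Dots on the lid: red at one end of the resting keyway, green a quarter turn clockwise from it.
- keyway (a point): Centre of the mouth of the keyway in the brass barrel, 94 mm above the table, z up; turns with the barrel, x along the keyway. 20.5 x 6 mm, 32 mm deep to a closed floor on which the tip stands when home (bow 12 mm above the mouth); mouth bevelled to 28 x 14 mm. Two sticky side pins, 12 and 20 mm down, catch the blade; each yields to about 10 to 15 N, to less if pushed slowly or wiggled.
- lock_barrel (a joint): Turn of the lock barrel: 0 at rest, grows clockwise seen from above, stop at 1.66 rad; a quarter turn is 1.57. A spring (0.01 N m at rest, 0.06 N m at the quarter turn) brings it back when let go. The key has about 0.1 rad of play in it. The barrel draws the steel bolt on the lid out of its keeper.
- putty_tin_mid (a point): Bystander: grey round tin with a yellow top, 54 mm across, 26 mm high; its centre.
- masking_tape_mid (a point): Bystander: roll of tan masking tape, 58 mm across, 19 mm high; its centre.
- paint_tan_mid (a point): Bystander: small tan paint bottle, 25 mm across, 87 mm high; its centre.
- glue_bottle: Bystander: small white glue bottle with a red band, 36 mm across, 102 mm high; centre of its underside.
- medium_bottle: Bystander: white bottle, 42 mm across, 97 mm high; centre of its underside.
Not all that is in view belongs to the job. Leave any purple look-alike of the lid alone.

How it is judged (in metres and radians):
On the way, in this order (a step that is already met when the one before it is completed fails the run):
1. the lid stands upright on the table beside the key stand, let go (height (world z) of lid_knob between 0.098 and 0.11 m and angle between lid_knob's own z axis and vertical below 0.1 rad and horizontal distance between lid_knob and key_stand above 0.095 m and contact force between lid and the fingers below 0.1 N and linear speed of lid below 0.03 m/s), for 0.2 s.
2. the key is fully home in the keyway, the lock not yet turned (z of key_tip in the frame of keyway below -0.027 m and horizontal distance between key_tip and keyway below 0.004 m and angle between the x axis of key_bow and the x axis of keyway, either way round below 0.2 rad and angle between the z axis of key_bow and the z axis of keyway, either way round below 0.12 rad and value of joint lock_barrel below 0.4 rad), for 0.1 s.
At the end, for the whole second after the job is handed in: Lock held turned at least 1.3 rad clockwise by the gripped key, which is home (tip 27 mm or more below the mouth, within 4 mm of the axis, 0.2 rad of the keyway, 0.12 rad of upright); the lid stands upright (0.1 rad) on the table, let go, at rest, its centre over 95 mm from the stand's (all of step 1 and value of joint lock_barrel above 1.3 rad and contact force between key and the fingers above 1 N and z of key_tip in the frame of keyway below -0.027 m and horizontal distance between key_tip and keyway below 0.004 m and angle between the x axis of key_bow and the x axis of keyway, either way round below 0.2 rad and angle between the z axis of key_bow and the z axis of keyway, either way round below 0.12 rad); the arm keeps its last pose, push and grip.
It fails at once if the lock is turned without the key in it (value of joint lock_barrel above 0.5 rad and distance between key_tip and keyway above 0.06 m).
It fails at once if another thing on the table is pushed more than 30 mm (distance of any of putty_tin_mid, masking_tape_mid, paint_tan_mid, glue_bottle, medium_bottle from where it was at the start of the episode above 0.03 m).
It also fails if it takes over 72 s, if anything falls off the work surface, if the arm or the gripper's body presses on something with over 40 N, if the wrist force passes 120 N, or if a joint passes its speed limit or range.

### The arm

A 6-joint arm with a two-finger parallel gripper is mounted at the origin on a cart in front of the work surface, level with it; the furniture and walls round the work are solid. World frame = base frame: x ahead of the robot, y to its left, z up, the work surface at z = 0. Lengths are in mm, angles in rad, forces in N, time in s.
With the tool pointing down it reaches from about 300 to 775 mm from the base axis. Payload 14.6 kg.
Tool frame: the origin (TCP) lies between the finger pads; the fingertips stand 19 mm ahead of it and the grasp point (between the pads) is the TCP; z points along the fingers, y is the line along which they close (so a half turn about z gives the same grasp; the last joint's range is limited). The gripper opens to 94 mm and grips with 3 to 60 N. Pads are 16 mm wide; open, the fingers measure 119 mm over their backs; the gripper's body (75 mm by 177 mm) begins 78 mm behind the grasp point.
Start: joints at [-1.295, 0.3, 1.521, -0, 1.321, -0.067], TCP at [184.862, -517.992, 190.546] pointing down, gripper open.
Joint ranges: [-3.03, 3.03], [-0.79, 2.21], [0.23, 2.52], [-1.04, 4.18], [0, 3.07], [-2.55, 2.55]. Speed limits (rad/s): [2.22, 2.22, 2.57, 3.14, 3.14, 3.14].

### API

Orientations are given as [roll, pitch, yaw] about the fixed x, y, z axes, in that order (R = Rz(yaw) Ry(pitch) Rx(roll)).
In Python, from cell import monitor, imaging, job, find_in, trace gives the robot as it stands. The module is installed in compiled form; this text tells all that it offers.
- The arm moves only by the tool arm_command, never from a script. Its argument "steps" is a list of rows, each a list of 5 numbers: the opening, from 0 (shut) to 1 (fully open), then the shift along the tool's x, y, z in mm, then the turn about the tool's z in degrees. In form: [[gripper, dx, dy, dz, turn], ...]. A call has 1 to 20 rows; each row is the pose to reach, as a shift and turn from the pose commanded when the call began, along the tool's axes at that moment; what a row does not reach only later rows make up. A row lasts 1/8 s, in which the tool goes at most 62.5 mm and 10.7 degrees, less where a joint would pass 70% of its speed; a pose out of reach is approached as far as the arm can. A call with a gripper value outside its range is refused whole. The fingers move at their own pace and stop on an object; "force" is the grip in N (left out, the last holds). Time passes only in rows, so rows that repeat a pose let the fingers close. It gives the time, the measured TCP pose, the force, the opening and the grip force at its end, in the units of the state.
- monitor.read_state(): the state, without advancing time (a new reading comes with each control period).
- imaging.camera(name): name is "side" or "top"; returns a dict with "img" (420x560x3 uint8, red, green, blue), "mtx" (3x3 intrinsics, pixels), "view" (4x4, takes a point from world to camera coordinates). Camera axes: x right, y down, z forward; pixel columns grow to the right and rows downward; lengths in mm; the calibration is good to about 2 mm. A picture is of the moment at which its call begins. There is no depth.
- job.sign_off(): hands the job in; it is judged then, once.
Trained networks look in a picture, given as the dict that the camera call returned (one of the last four; its "shot" number tells which), for a name from the list of things; names that differ only in an ending like _2 or _b are one class to them, and where a whole thing is asked for, a point or a joint stands for the part that bears it (a point fixed in the world has none). Each returns a list of dicts, best first, with "p" (0 to 1); they miss things now and then, are a little off and sometimes report something else, mostly with a low value. They report only what shows in the picture. A call takes as long as a camera call. They do not tell look-alikes from the thing itself.
- find_in(picture, target): "rect" ([centre column, centre row, width, height] in pixels, round what is visible of it).
- trace(picture, target): "region" (420x560 bool, what is visible of it) and "rect" ([centre column, centre row, width, height] in pixels, round what is visible of it).
The state is a dict: "clock": time; "joints": joint angles; "qd": joint speeds; "effort": joint torques, N m; "eef_pos": TCP position; "eef_rot": TCP orientation; "wrist_force": force on the tool from outside, world axes, zero at the start; "moment": the same for the moment, N m; "finger_gap": finger opening in mm; "finger_force": force on a finger pad.
Only numpy, scipy, OpenCV 4.12 (cv2) and the standard library are available. Lean on these libraries where they do the work, as an engineer would, in place of code of your own. Each camera call takes 0.05 s, during which the arm holds its last target. There are 200 camera calls.

## Working session

There is one attempt and no reset: what is moved stays moved. The work goes in short steps, Python scripts to look and compute and a tool call to move; the robot and the scene stay as the last step left them, time stands still between calls to the robot, and variables do not carry over. Pictures are saved under pics/ and viewed, at most 10 in all, crops included, and the job is handed in when it is done.

Besides the shell and the picture viewer there is one more tool, called after "Call:" in YAML: its name, and indented under it one key for each argument. arm_command: Moves the arm, as the interface text tells. Its arguments: {"type":"object","properties":{"steps":{"type":"array","items":{"type":"array","items":{"type":"number"}}},"force":{"type":"number"}},"required":["steps"]}

```bash
mkdir -p pics
python3 - <<'E'
from cell import monitor, imaging, find_in
import cv2,numpy as np
s=monitor.read_state();print(s)
for n in("top","side"):
    p=imaging.camera(n);cv2.imwrite(f"pics/{n}0.png",p["img"][:,:,::-1])
    print(n,p["mtx"].tolist(),np.round(p["view"],3).tolist())
    for t in("key_stand","lid","lid_knob","blade_box","keyway","glue_bottle","medium_bottle","paint_tan_mid","putty_tin_mid","masking_tape_mid"):
        print(t,[(np.round(d["rect"]).tolist(),round(d["p"],2)) for d in find_in(p,t)][:3])
E
```

```text
{'clock': 0.0, 'joints': array([-1.29461948e+00,  3.00473580e-01,  1.52160273e+00,  1.33365132e-05,
        1.32073612e+00, -6.66103442e-02]), 'qd': array([ 4.31302344e-05,  4.34378509e-04, -3.31795711e-04,  1.04999162e-03,
       -1.26580164e-03,  7.65092193e-04]), 'effort': array([ 1.08571785e-03, -5.31812489e+01, -3.52735698e+01,  7.09031126e-02,
        2.44477938e-02, -1.05477916e-04]), 'eef_pos': array([ 184.77577514, -517.71425383,  189.97583902]), 'eef_rot': array([-3.14037645e+00, -9.40784303e-05,  3.42783827e-01]), 'wrist_force': array([ 0.3850212 , -0.66261367, -0.77128815]), 'moment': array([ 0.04921919, -0.00476871, -0.04864804]), 'finger_force': 0.0, 'finger_gap': 94.11555307040581}
top [[541.3770320659469, 0.0, 270.70759425763], [0.0, 541.3770320659469, 215.34875818490605], [0.0, 0.0, 1.0]] [[0.011, -1.0, 0.001, -38.053], [-0.994, -0.011, -0.11, 577.17], [0.11, -0.0, -0.994, 1334.593], [0.0, 0.0, 0.0, 1.0]]
key_stand [([355.0, 253.0, 37.0, 41.0], 0.8)]
lid [([362.0, 252.0, 48.0, 41.0], 0.9), ([396.0, 198.0, 46.0, 38.0], 0.88), ([279.0, 293.0, 22.0, 23.0], 0.19)]
lid_kn
[... 653 characters left out ...]
.402, -0.9, 174.492], [0.37, -0.82, -0.437, 1103.606], [0.0, 0.0, 0.0, 1.0]]
key_stand [([334.0, 202.0, 35.0, 11.0], 0.72), ([342.0, 232.0, 18.0, 15.0], 0.46)]
lid [([302.0, 172.0, 26.0, 38.0], 0.75), ([335.0, 187.0, 34.0, 41.0], 0.74)]
lid_knob [([302.0, 171.0, 27.0, 38.0], 0.9), ([334.0, 187.0, 30.0, 43.0], 0.78)]
blade_box [([253.0, 289.0, 79.0, 72.0], 0.79)]
keyway [([252.0, 269.0, 16.0, 14.0], 0.52)]
glue_bottle [([198.0, 238.0, 16.0, 37.0], 0.87)]
medium_bottle [([194.0, 217.0, 16.0, 27.0], 0.85)]
paint_tan_mid [([234.0, 233.0, 12.0, 32.0], 0.75), ([336.0, 185.0, 34.0, 40.0], 0.75)]
putty_tin_mid [([342.0, 233.0, 19.0, 16.0], 0.71)]
masking_tape_mid [([253.0, 228.0, 23.0, 16.0], 0.48)]
```

Run:
```python
import cv2
a=cv2.imread("pics/top0.png")[110:350,80:440];b=cv2.imread("pics/side0.png")[120:350,150:400]
cv2.imwrite("pics/t.png",cv2.resize(a,None,fx=2.2,fy=2.2,interpolation=2))
cv2.imwrite("pics/s.png",cv2.resize(b,None,fx=2.6,fy=2.6,interpolation=2))
```

```text
(no output)
```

View pics/t.png

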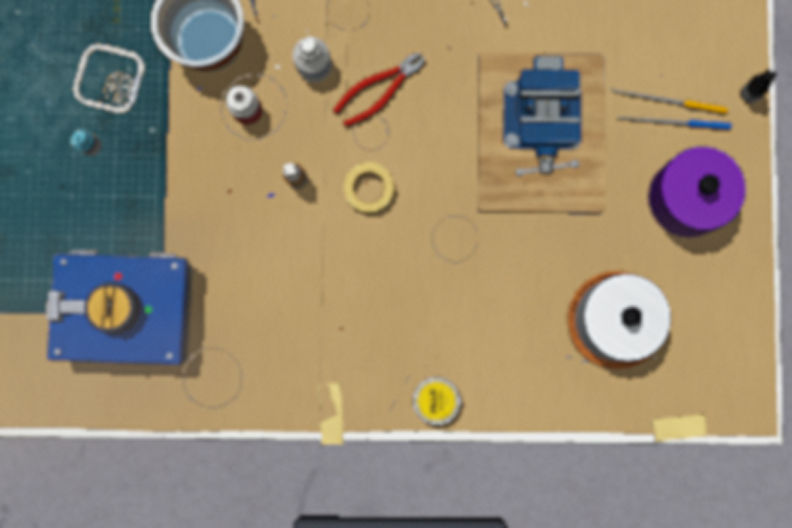

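View pics/s.png

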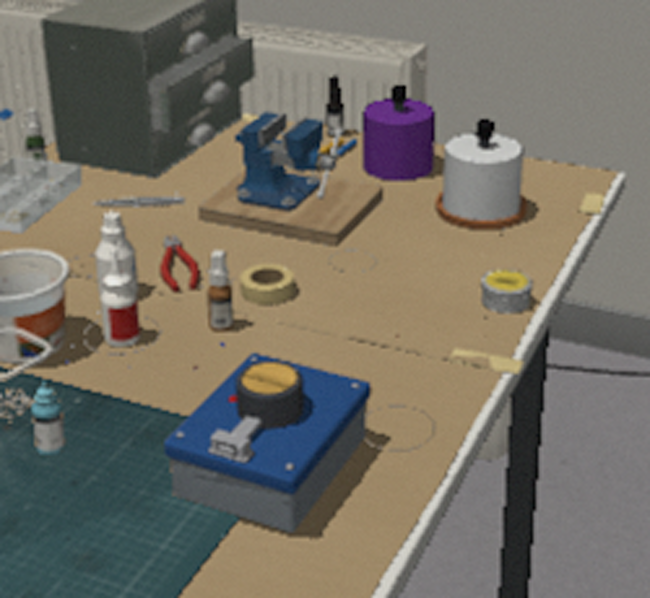

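The top picture shows the white lid with its knob at about (367,254), the barrel at about (129,249) with the red dot at (133.5,235.5) and the green at (147,250); the purple look-alike is beyond the lid. Now to refine these points with colour thresholds and rays.

```bash
cat > h.py <<'E'
import numpy as np, cv2
from cell import monitor, imaging, find_in, trace
def ray(p,uv):
    K,V=np.array(p["mtx"]),np.array(p["view"]);R,t=V[:3,:3],V[:3,3]
    return -R.T@t, R.T@np.linalg.solve(K,[uv[0],uv[1],1.])
def atz(p,uv,z):
    c,d=ray(p,uv);return (c+d*(z-c[2])/d[2]).round(1)
def tri(p,a,q,b):
    c1,d1=ray(p,a);c2,d2=ray(q,b)
    s=np.linalg.lstsq(np.c_[d1,-d2],c2-c1,rcond=None)[0]
    x,y=c1+s[0]*d1,c2+s[1]*d2
    return ((x+y)/2).round(1),np.linalg.norm(x-y).round(1)
def blob(p,fn,box):
    x0,y0,x1,y1=box
    im=p["img"][y0:y1,x0:x1].astype(int);m=fn(im[...,0],im[...,1],im[...,2])
    n,l,st,c=cv2.connectedComponentsWithStats(m.astype(np.uint8))
    if n<2:return None
    k=1+st[1:,4].argmax();return (c[k]+[x0,y0]).round(2),st[k].tolist()
E
python3 - <<'E'
from h import *
t=imaging.camera("top");s=imaging.camera("side")
dark=lambda r,g,b:(r+g+b<170)
kt=blob(t,dark,(355,242,380,266));ks=blob(s,dark,(328,162,346,180));print(kt,ks)
print("knob",tri(t,kt[0],s,ks[0]),atz(t,kt[0],116))
white=lambda r,g,b:(np.minimum(np.minimum(r,g),b)>190)
w=blob(t,white,(335,225,395,285));print("lidtop",w,atz(t,w[0],86))
red=lambda r,g,b:(r>130)&(g<80)&(b<110);gr=lambda r,g,b:(g>110)&(r<90)&(b<130)
br=lambda r,g,b:(r>150)&(g>100)&(b<110)
R=blob(t,red,(122,228,142,244));G=blob(t,gr,(138,242,155,258));B=blob(t,br,(112,235,148,265))
for n,x,z in(("red",R,62),("green",G,62),("brass",B,94)):print(n,x,x and atz(t,x[0],z))
bl=lambda r,g,b:(b>110)&(r<80)
x0=95;im=t["img"][215:285,95:172].astype(int);m=bl(im[...,0],im[...,1],im[...,2]).astype(np.uint8)
m=cv2.morphologyEx(m,cv2.MORPH_OPEN,np.ones((5,5)));pts=np.argwhere(m)[:,::-1]+[95,215]
rc=cv2.minAreaRect(pts.astype(np.float32));print(rc)
print("box",atz(t,rc[0],62),[atz(t,c,62).tolist() for c in cv2.boxPoints(rc)])
Bs=blob(s,br,(235,250,275,285));print("brass side",Bs,Bs and tri(t,B[0],s,Bs[0]))
E
python3 - <<'E'
import cv2,numpy as np
a=cv2.imread("pics/top0.png")[220:285,95:175]
cv2.imwrite("pics/b.png",cv2.resize(a,None,fx=8,fy=8,interpolation=2))
E
```

```text
(array([366.69, 253.71]), [8, 8, 8, 8, 45]) (array([336.15, 170.33]), [5, 4, 7, 11, 48])
knob (array([ 480.8, -260.1,  105.2]), np.float64(0.9)) [ 480.  -258.4  116. ]
lidtop (array([364.54, 253.6 ]), [11, 10, 38, 38, 1024]) [ 481.4 -258.5   86. ]
red (array([133.12, 235.12]), [10, 6, 3, 3, 8]) [521.7 305.8  62. ]
green (array([147. , 250.2]), [8, 7, 3, 4, 10]) [485.  270.4  62. ]
brass (array([129.07, 249.18]), [8, 6, 19, 18, 240]) [485.6 306.   94. ]
((133.0, 250.0), (48.0, 60.0), 90.0)
box [485.1 304.7  62. ] [[543.3, 380.8, 62.0], [544.9, 233.1, 62.0], [427.5, 229.3, 62.0], [425.9, 375.5, 62.0]]
brass side (array([254.43, 254.55]), [0, 0, 40, 17, 358]) (array([485.2, 300.4, 116.8]), np.float64(1.5))
```

View pics/b.png

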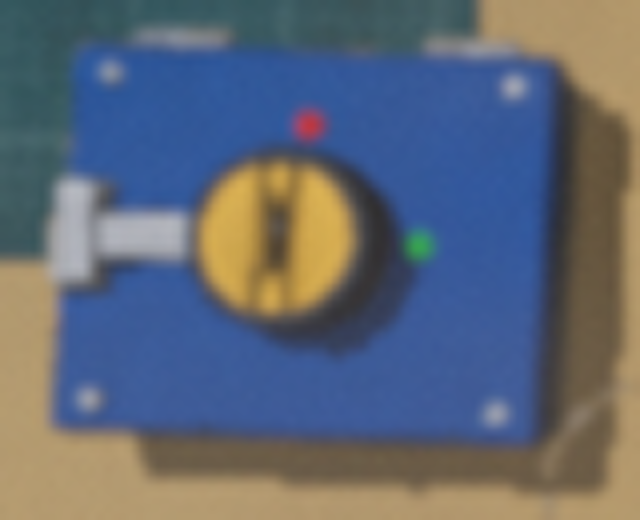

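The crop shows the barrel with its keyway nearly along world x (red dot above, green to the right), consistent with a keyway yaw of about -0.03. Moving to the knob.

Call:
arm_command:
  steps:
    - [0.6,366,-144,0,0]
    - [0.6,366,-144,0,0]
    - [0.6,366,-144,0,0]
    - [0.6,366,-144,0,0]
    - [0.6,366,-144,0,0]
    - [0.6,366,-144,0,0]
    - [0.6,366,-144,0,0]
    - [0.6,366,-144,0,0]
    - [0.6,366,-144,0,0]
    - [0.6,366,-144,0,0]
    - [0.6,366,-144,40,0]
    - [0.6,366,-144,79,0]
    - [0.6,366,-144,79,0]
    - [0.6,366,-144,79,0]
  force: 30

```text
clock: 2.95
eef_pos: [481.5, -260.1, 113.3]
eef_rot: [3.14, -0.001, 0.342]
wrist_force: [1.4, 0.2, 0.5]
finger_gap: 56.1
finger_force: 0.0
```

Call:
arm_command:
  steps:
    - [0,0,0,0,0]
    - [0,0,0,0,0]
    - [0,0,0,0,0]
    - [0,0,0,0,0]
    - [0,0,0,0,0]
    - [0,0,0,-20,0]
    - [0,0,0,-50,0]
    - [0,0,0,-80,0]
    - [0,0,0,-105,0]
    - [0,0,0,-105,0]
    - [0,0,0,-105,0]
  force: 30

```text
clock: 4.32
eef_pos: [480.8, -259.1, 215.3]
eef_rot: [-3.14, 0.001, 0.343]
wrist_force: [-0.2, 0.0, -0.5]
finger_gap: 0.4
finger_force: 0.0
```

Call:
arm_command:
  steps:
    - [0,10,-40,0,0]
    - [0,20,-80,0,0]
    - [0,30,-120,0,0]
    - [0,39,-156,0,0]
    - [0,39,-156,0,0]
    - [0,39,-156,0,0]
    - [0,39,-156,30,0]
    - [0,39,-156,60,0]
    - [0,39,-156,85,0]
    - [0,39,-156,97,0]
    - [0,39,-156,100,0]
    - [0,39,-156,100,0]
    - [0,39,-156,100,0]

```text
clock: 5.95
eef_pos: [465.8, -99.5, 117.3]
eef_rot: [3.141, -0.001, 0.343]
wrist_force: [-0.4, 0.3, 0.1]
finger_gap: 0.5
finger_force: 0.0
```

Run:
```python
from h import *
print(monitor.read_state()["eef_pos"])
t=imaging.camera("top");s=imaging.camera("side")
a=cv2.resize(t["img"][215:300,265:395],None,fx=5,fy=5,interpolation=2)[:300]
b=cv2.resize(s["img"][150:250,260:390],None,fx=5,fy=5,interpolation=2)[:300]
a=cv2.resize(t["img"][215:295,265:395],(650,300));b=cv2.resize(s["img"][150:250,260:390],(390,300))
cv2.imwrite("pics/l.png",cv2.cvtColor(np.vstack([a,cv2.copyMakeBorder(b,0,0,0,260,0)]),4))
```

```text
[465.82679906 -99.47273634 117.27819297]
```

View pics/l.png

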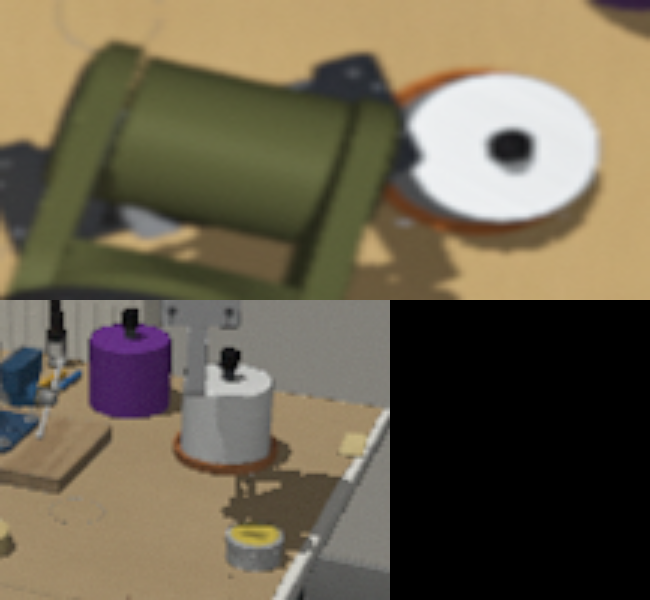

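The lid is still in the dish (knob at (367,254)) and the fingers closed on nothing: they lifted before they had closed. Going back, a little lower, and giving them time.

Call:
arm_command:
  steps:
    - [0.6,0,0,-50,0]
    - [0.6,0,0,-100,0]
    - [0.6,0,0,-100,0]
    - [0.6,-20,78,-100,0]
    - [0.6,-39,156,-100,0]
    - [0.6,-39,156,-100,0]
    - [0.6,-39,156,-100,0]
    - [0.6,-39,156,-100,0]
    - [0.6,-39,156,-60,0]
    - [0.6,-39,156,-20,0]
    - [0.6,-39,156,7,0]
    - [0.6,-39,156,7,0]
    - [0.6,-39,156,7,0]

```text
clock: 7.68
eef_pos: [481.8, -259.1, 110.9]
eef_rot: [3.14, -0.001, 0.344]
wrist_force: [-0.9, -0.5, -0.0]
finger_gap: 56.4
finger_force: 0.0
```

Call:
arm_command:
  steps:
    - [0,0,0,0,0]
    - [0,0,0,0,0]
    - [0,0,0,0,0]
    - [0,0,0,0,0]
    - [0,0,0,0,0]
    - [0,0,0,0,0]
    - [0,0,0,0,0]
    - [0,0,0,0,0]
  force: 30

```text
clock: 8.68
eef_pos: [481.2, -259.3, 109.5]
eef_rot: [-3.142, 0.0, 0.343]
wrist_force: [0.1, 0.5, 1.1]
finger_gap: 0.5
finger_force: 0.0
```

Run:
```python
from h import *
t=imaging.camera("top");s=imaging.camera("side")
a=cv2.resize(t["img"][215:295,285:415],(650,400),interpolation=2)[:300]
a=cv2.resize(t["img"][215:295,305:415],(412,300),interpolation=2);b=cv2.resize(s["img"][130:220,280:390],(367,300),interpolation=2)
cv2.imwrite("pics/l2.png",cv2.cvtColor(np.hstack([a,b]),4))
P=lambda p,x:(lambda c:(c[:2]/c[2]).round(1))(np.array(p["mtx"])@(p["view"]@np.r_[x,1])[:3])
for z in(90,110):print(P(t,[481,-259,z]),P(s,[481,-259,z]))
```

```text
[365.  253.7] [335.9 174.9]
[366.5 253.4] [336.2 169. ]
```

View pics/l2.png

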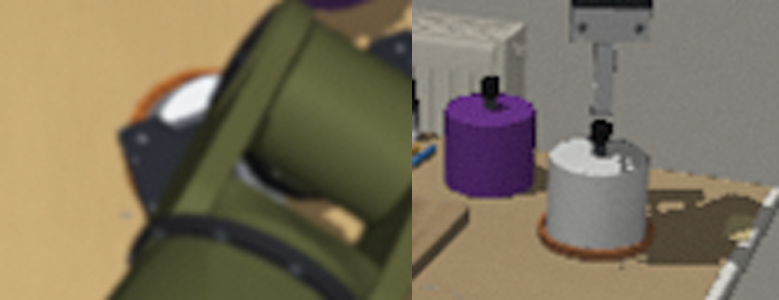

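The side picture shows the light finger ending just above the knob (about (337,164)), higher than the stated tip; lift clear and look at the fingers open.

Call:
arm_command:
  steps:
    - [0.5,0,0,-50,0]
    - [0.5,0,0,-90,0]
    - [0.5,0,0,-90,0]
    - [0.5,0,0,-90,0]
    - [0.5,0,0,-90,0]
    - [0.5,0,0,-90,0]

```text
clock: 9.52
eef_pos: [480.9, -259.2, 198.7]
eef_rot: [-3.14, 0.001, 0.343]
wrist_force: [0.0, 1.0, -0.6]
finger_gap: 47.1
finger_force: 0.0
```

Run:
```python
from h import *
st=monitor.read_state();print(st["eef_pos"],st["finger_gap"])
s=imaging.camera("side")
cv2.imwrite("pics/l3.png",cv2.cvtColor(cv2.resize(s["img"][80:220,270:400],None,fx=4,fy=4,interpolation=2),4))
P=lambda p,x:(lambda c:(c[:2]/c[2]).round(1))(np.array(p["mtx"])@(p["view"]@np.r_[x,1])[:3])
e=st["eef_pos"];y=st["eef_rot"][2];ty=np.array([np.sin(y),-np.cos(y),0])
for k in(-1,0,1):
  for z in(78,0,-19):print(k,z,(P(s,e+k*st["finger_gap"]/2*ty+[0,0,z])-[270,80])*4)
```

```text
[ 480.92925033 -259.23359833  198.68820234] 47.11201164702729
-1 78 [276. 156.]
-1 0 [271.2 257.6]
-1 -19 [270.  281.6]
0 78 [274.8 147.6]
0 0 [270. 248.]
0 -19 [268.8 271.6]
1 78 [273.6 139.2]
1 0 [268.8 238.4]
1 -19 [268.  261.6]
```

View pics/l3.png

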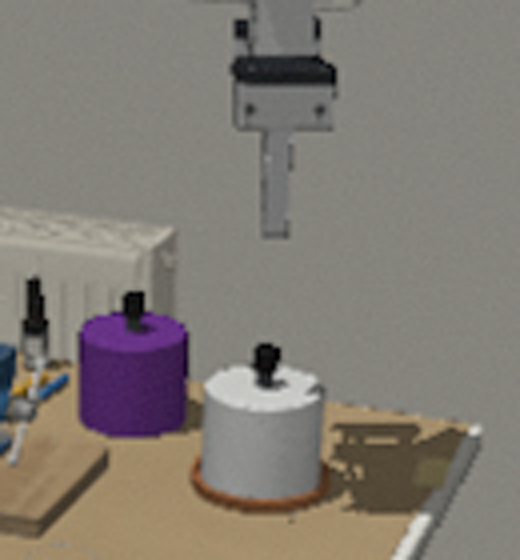

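Everything of the gripper shows about 11 pixels (~35 mm) higher than the reported pose predicts (finger tip at crop (275,236), predicted 282), while columns agree. So the real tool is higher than the reported one. Descend carefully, watching the force.

Call:
arm_command:
  steps:
    - [0.5,0,0,40,0]
    - [0.5,0,0,80,0]
    - [0.5,0,0,95,0]
    - [0.5,0,0,100,0]
    - [0.5,0,0,100,0]
    - [0.5,0,0,100,0]

```text
clock: 10.32
eef_pos: [481.6, -259.6, 100.7]
eef_rot: [3.14, -0.001, 0.343]
wrist_force: [0.3, 0.2, 1.3]
finger_gap: 47.1
finger_force: 0.0
```

Call:
arm_command:
  steps:
    - [0.5,0,0,4,0]
    - [0.5,0,0,8,0]
    - [0.5,0,0,12,0]
    - [0.5,0,0,12,0]

```text
clock: 10.82
eef_pos: [481.0, -259.2, 87.1]
eef_rot: [-3.141, 0.0, 0.343]
wrist_force: [-0.3, -0.1, 0.8]
finger_gap: 46.9
finger_force: 0.0
```

Run:
```python
from h import *
st=monitor.read_state();print(st["eef_pos"],st["wrist_force"])
s=imaging.camera("side");t=imaging.camera("top")
a=cv2.resize(s["img"][120:210,290:380],(500,500),interpolation=2);b=cv2.resize(t["img"][220:290,330:400],(300,300))
b=cv2.copyMakeBorder(b,0,200,0,0,0)
cv2.imwrite("pics/l4.png",cv2.cvtColor(np.hstack([a,b]),4))
```

```text
[ 480.99392759 -259.24624269   87.14691804] [-0.34267257 -0.09580324  0.75218058]
```

View pics/l4.png

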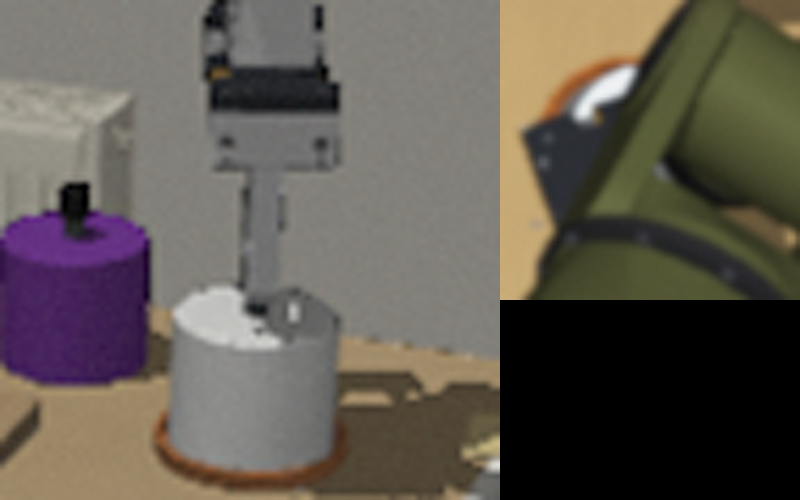

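Finger now straddles the knob without contact force although the reported tip is below the lid's top: the height offset is confirmed. Closing.

Call:
arm_command:
  steps:
    - [0,0,0,0,0]
    - [0,0,0,0,0]
    - [0,0,0,0,0]
    - [0,0,0,0,0]
    - [0,0,0,0,0]
  force: 40

```text
clock: 11.55
eef_pos: [481.1, -259.3, 87.5]
eef_rot: [-3.141, 0.0, 0.343]
wrist_force: [0.4, 0.7, -0.7]
finger_gap: 20.7
finger_force: 39.9
```

Call:
arm_command:
  steps:
    - [0,0,0,-20,0]
    - [0,0,0,-50,0]
    - [0,0,0,-80,0]
    - [0,0,0,-105,0]
    - [0,0,0,-105,0]
    - [0,0,0,-105,0]
    - [0,10,-40,-105,0]
    - [0,20,-80,-105,0]
    - [0,30,-120,-105,0]
    - [0,39,-156,-105,0]
    - [0,39,-156,-105,0]
    - [0,39,-156,-105,0]
    - [0,39,-156,-60,0]
    - [0,39,-156,-30,0]
    - [0,39,-156,-10,0]
    - [0,39,-156,-2,0]
    - [0,39,-156,2,0]
    - [0,39,-156,3,0]
    - [0,39,-156,3,0]

```text
clock: 13.92
eef_pos: [465.7, -99.5, 85.0]
eef_rot: [3.141, -0.001, 0.343]
wrist_force: [0.4, 0.1, -1.5]
finger_gap: 20.9
finger_force: 40.0
```

Run:
```python
from h import *
st=monitor.read_state();print(st["eef_pos"],st["wrist_force"],st["finger_gap"])
s=imaging.camera("side");t=imaging.camera("top")
a=cv2.resize(s["img"][120:250,270:390],(554,600),interpolation=2)
b=cv2.resize(t["img"][225:285,325:385],(240,240),interpolation=2);b=cv2.copyMakeBorder(b,0,360,0,0,0)
cv2.imwrite("pics/l5.png",cv2.cvtColor(np.hstack([a,b]),4))
```

```text
[465.74124756 -99.45669161  85.04302489] [ 0.42747941  0.0672471  -1.53356707] 20.89865982788208
```

View pics/l5.png

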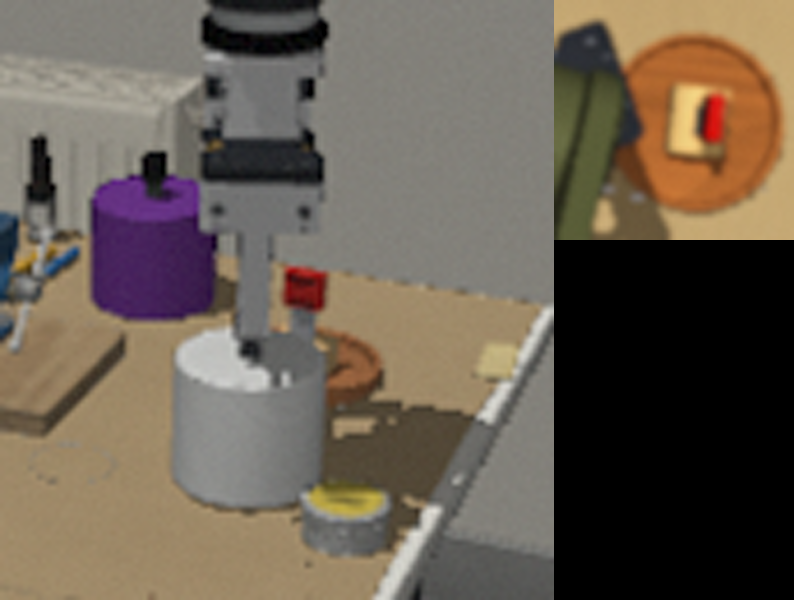

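The lid hangs just above the table clear of the tin; the red key stands in the dish, bow at about (364.5,254) in the top picture, its long side nearly along image-vertical. Set down and release.

Call:
arm_command:
  steps:
    - [0,0,0,1,0]
    - [0,0,0,2,0]
    - [0,0,0,2,0]

```text
clock: 14.4
eef_pos: [465.9, -99.1, 83.3]
eef_rot: [3.141, -0.001, 0.343]
wrist_force: [-1.0, 2.9, 8.2]
finger_gap: 21.2
finger_force: 40.0
```

Run:
```python
from h import *
st=monitor.read_state();print(st["eef_pos"],st["wrist_force"])
s=imaging.camera("side");t=imaging.camera("top")
red=lambda r,g,b:(r>120)&(g<70)&(b<70)
def mask(p,box):
    x0,y0,x1,y1=box;im=p["img"][y0:y1,x0:x1].astype(int);return red(im[...,0],im[...,1],im[...,2]),(x0,y0)
kt=blob(t,red,(350,238,385,270));ks=blob(s,red,(325,165,350,195));print(kt,ks,tri(t,kt[0],s,ks[0]),atz(t,kt[0],76))
m,o=mask(t,(350,238,385,270));p=np.argwhere(m)[:,::-1]+np.array(o)
w=np.array([atz(t,q,78)[:2] for q in p]);c=w-w.mean(0);u,sv,vt=np.linalg.svd(c);print("bow pca",w.mean(0),sv,np.arctan(vt[0,1]/vt[0,0]))
pale=lambda r,g,b:(r>200)&(g>165)&(b>100)
x0,y0=335,232;im=t["img"][232:275,340:385].astype(int)
for r in im[10:34,10:36]:print(' '.join('%3d/%3d'%(a[0]//4,a[1]//4) for a in r))
```

```text
[465.89044137 -99.14278424  83.34524066] [-0.98618911  2.85342433  8.16208829]
(array([364.65, 254.51]), [12, 11, 6, 12, 51]) (array([335.75, 178.58]), [7, 13, 9, 2, 12]) (array([ 480.4, -260. ,   77.2]), np.float64(1.7)) [ 479.6 -260.5   76. ]
bow pca [ 479.56470588 -260.15490196] [58.03047326 21.93551728] -0.08785138223083018
 43/ 24  43/ 25  44/ 25  44/ 25  44/ 25  44/ 25  45/ 26  45/ 25  45/ 25  45/ 26  45/ 26  45/ 26  45/ 26  45/ 26  45/ 26  45/ 26  45/ 26  45/ 26  45/ 26  44/ 26  44/ 26  44/ 26  43/ 25  40/ 23  35/ 20  37/ 20
 43/ 25  42/ 24  42/ 24  43/ 25  43/ 25  43/ 24  43/ 24  43/ 24  43/ 24  44/ 25  44/ 25  44/ 25  44/ 25  45/ 25  44/ 25  45/ 26  45/ 26  45/ 26  45/ 26  45/ 26  45/ 26  45/ 26  46/ 27  44/ 25  42/ 24  37/ 21
 43/ 25  43/ 25  43/ 25  43/ 25  43/ 25  42/ 25  43/ 25  43/ 25  43/ 24  43/ 24  43/ 24  43/ 24  43/ 24  43/ 24  43/ 24  43/ 25  43/ 25  43/ 25  44/ 25  44/ 25  44/ 25  44/ 26  45/ 26  45/ 26  45/ 26  41/ 23
 44/ 25  44/ 26  44/ 26  43/ 25  42/ 25  43/ 27  46/ 30  46/ 30  46/ 29  46/ 28  45/ 28  44/ 27  44/ 26  43/ 25  43/ 25  43/ 25  43/ 25  43/ 25  4
[... 3521 characters left out ...]
/ 25  32/ 22  38/ 22  42/ 24  43/ 25  43/ 25  43/ 25  44/ 25  44/ 25  44/ 25
 45/ 26  44/ 25  41/ 24  35/ 22  33/ 23  35/ 26  39/ 29  41/ 31  43/ 33  45/ 35  45/ 35  42/ 32  36/ 28  32/ 25  32/ 24  32/ 25  30/ 23  30/ 19  38/ 22  43/ 24  43/ 25  43/ 25  44/ 25  44/ 25  44/ 25  44/ 25
 45/ 26  45/ 26  43/ 25  38/ 21  33/ 19  33/ 19  32/ 19  30/ 18  29/ 19  31/ 20  31/ 21  31/ 21  29/ 19  27/ 18  27/ 18  27/ 18  25/ 17  29/ 18  37/ 21  42/ 24  43/ 24  43/ 25  44/ 25  44/ 25  44/ 26  44/ 25
 46/ 27  46/ 27  46/ 27  44/ 25  43/ 25  43/ 24  41/ 23  37/ 20  34/ 19  33/ 18  34/ 19  34/ 19  32/ 18  28/ 16  25/ 14  23/ 14  24/ 14  31/ 17  38/ 21  42/ 24  42/ 24  43/ 24  43/ 25  43/ 25  44/ 25  43/ 25
```

Call:
arm_command:
  steps:
    - [0,0,0,-1,0]
    - [0.5,0,0,-1,0]
    - [0.5,0,0,-1,0]
    - [0.5,0,0,-1,0]
    - [0.5,0,0,-1,0]
    - [0.5,0,0,-1,0]
    - [0.5,0,0,-20,0]
    - [0.5,0,0,-60,0]
    - [0.5,0,0,-100,0]
    - [0.5,0,0,-100,0]
    - [0.5,-20,78,-100,0]
    - [0.5,-39,156,-100,0]
    - [0.5,-39,156,-100,0]
    - [0.5,-39,156,-100,0]
    - [0.5,-39,156,-100,0]

```text
clock: 16.38
eef_pos: [480.9, -258.7, 181.6]
eef_rot: [-3.14, 0.001, 0.343]
wrist_force: [-1.7, 1.3, 0.7]
finger_gap: 47.1
finger_force: 0.0
```

Run:
```python
from h import *
st=monitor.read_state();print(st["eef_pos"],st["eef_rot"])
s=imaging.camera("side");t=imaging.camera("top")
dark=lambda r,g,b:(r+g+b<170)
kt=blob(t,dark,(285,242,325,272));ks=blob(s,dark,(315,180,333,203));print(kt,ks)
print("knob",tri(t,kt[0],s,ks[0]),atz(t,kt[0],112),atz(s,ks[0],104))
```

```text
[ 480.87743979 -258.69653427  181.64198567] [-3.14035065e+00  7.90035415e-04  3.42880682e-01]
(array([299.3 , 259.67]), [11, 15, 7, 7, 33]) (array([324.1 , 191.53]), [6, 7, 7, 12, 62])
knob (array([ 465.4, -100.6,  101.2]), np.float64(1.5)) [ 464.4 -100.3  112. ] [464.2 -94.5 104. ]
```

Call:
arm_command:
  steps:
    - [0.4,-1,1,0,-11]
    - [0.4,-1,1,0,-22]
    - [0.4,-1,1,0,-33]
    - [0.4,-1,1,0,-44]
    - [0.4,-1,1,0,-55]
    - [0.4,-1,1,0,-66]
    - [0.4,-1,1,0,-77]
    - [0.4,-1,1,0,-88]
    - [0.4,-1,1,0,-99]
    - [0.4,-1,1,0,-110]
    - [0.4,-1,1,0,-121]
    - [0.4,-1,1,0,-132]
    - [0.4,-1,1,0,-143]
    - [0.4,-1,1,0,-155.8]
    - [0.4,-1,1,0,-155.8]
    - [0.4,-1,1,0,-155.8]
    - [0.4,-1,1,50,-155.8]
    - [0.4,-1,1,90,-155.8]
    - [0.4,-1,1,90,-155.8]
    - [0.4,-1,1,90,-155.8]

```text
clock: 18.98
eef_pos: [481.3, -260.8, 94.3]
eef_rot: [-3.141, 0.002, 3.061]
wrist_force: [-0.3, -0.4, -0.2]
finger_gap: 37.8
finger_force: 0.0
```

Run:
```python
from h import *
st=monitor.read_state();print(st["eef_pos"],st["eef_rot"],st["joints"])
s=imaging.camera("side")
# finger light column profile
for r in range(140,200,2):print(r,s["img"][r,328:346].astype(int).tolist().__repr__()[:0]+' '.join('%d,%d'%(a[0],a[1]) for a in s["img"][r,330:344:2]))
P=lambda p,x:(lambda c:(c[:2]/c[2]).round(1))(np.array(p["mtx"])@(p["view"]@np.r_[x,1])[:3])
for z in(26,50,64,78,100):print(z,P(s,[480,-260.4,z]),P(s,[480,-240,z]))
```

```text
[ 481.33238717 -260.82771816   94.32009616] [-3.14065395e+00  1.80830237e-03  3.06132325e+00] [-5.63501875e-01  3.91137021e-01  1.63494587e+00  1.00277460e-05
  1.11347235e+00 -2.05403237e+00]
140 108,109 106,107 126,125 109,108 97,98 62,64 89,74
142 108,109 108,108 100,101 91,91 108,108 76,67 39,38
144 108,108 109,109 98,99 73,74 110,110 106,107 112,112
146 94,94 106,106 110,109 106,105 103,102 37,38 90,90
148 135,131 109,109 105,105 105,107 72,73 12,14 67,67
150 131,129 108,108 110,109 107,108 61,61 20,23 74,74
152 131,130 108,107 108,108 108,108 48,46 20,22 85,85
154 133,131 107,108 110,110 101,103 50,52 18,18 83,84
156 93,91 107,106 107,108 107,108 41,41 19,21 78,79
158 100,98 108,108 108,108 106,106 37,35 16,15 79,80
160 104,103 108,109 106,108 104,105 27,24 17,19 75,77
162 107,106 105,107 109,108 103,103 23,23 18,17 82,83
164 108,107 110,110 106,106 108,110 27,26 16,17 64,64
166 142,140 108,107 109,108 106,105 83,82 9,13 113,111
168 125,123 105,105 108,109 94,95 134,131 133,130 132,131
170 135,134 101,100 77,78 81,82 132,129 129,126 130,128
172 131,129 130,128 133,129 134,132 1
[... 205 characters left out ...]
,141 86,12 72,20 74,17 94,22 111,59 161,140
182 155,136 119,17 106,23 98,18 96,20 113,68 161,141
184 146,120 105,16 100,21 94,22 98,17 122,86 163,141
186 159,140 124,83 98,49 69,31 82,14 131,100 162,141
188 160,138 141,126 90,91 89,93 123,116 163,144 158,138
190 162,130 153,135 100,100 94,94 135,113 158,131 157,137
192 186,173 169,157 102,102 107,108 89,77 110,79 137,91
194 192,193 192,195 196,196 155,157 146,124 99,81 103,87
196 184,184 192,194 192,193 193,193 177,176 102,86 98,82
198 177,178 195,195 192,193 193,193 193,194 159,157 96,77
26 [335.5 193.3] [333.5 195.7]
50 [335.8 186.4] [333.8 188.8]
64 [336.  182.4] [334.  184.8]
78 [336.2 178.3] [334.2 180.7]
100 [336.5 171.9] [334.5 174.2]
```

Tip rows (~169/166.5) put the tool about 36–39 mm above the reported height. Descend 70 to grasp the bow.

Call:
arm_command:
  steps:
    - [0.4,0,0,30,0]
    - [0.4,0,0,50,0]
    - [0.4,0,0,60,0]
    - [0.4,0,0,66,0]
    - [0.4,0,0,69,0]
    - [0.4,0,0,70,0]
    - [0.4,0,0,70,0]

```text
clock: 19.9
eef_pos: [480.7, -260.7, 22.9]
eef_rot: [-3.141, 0.0, 3.062]
wrist_force: [-0.2, 0.5, 0.7]
finger_gap: 37.6
finger_force: 0.0
```

Run:
```python
from h import *
st=monitor.read_state();print(st["eef_pos"],st["wrist_force"])
s=imaging.camera("side")
cv2.imwrite("pics/k.png",cv2.cvtColor(cv2.resize(s["img"][140:210,300:370],(560,560),interpolation=2),4))
```

```text
[ 480.71584413 -260.71488122   22.86286915] [-0.24186018  0.49627237  0.69566975]
```

View pics/k.png

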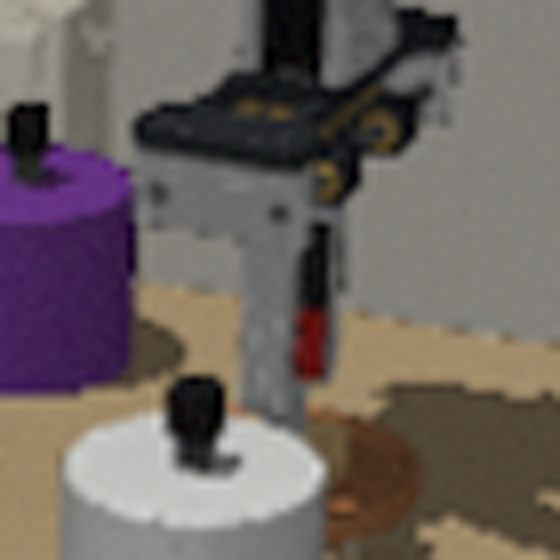

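Bow lies between the pads, tips at about mid-blade height. Grip and lift slightly.

Call:
arm_command:
  steps:
    - [0,0,0,0,0]
    - [0,0,0,0,0]
    - [0,0,0,0,0]
    - [0,0,0,0,0]
    - [0,0,0,0,0]
    - [0,0,0,0,0]
  force: 50

```text
clock: 20.7
eef_pos: [480.6, -258.7, 22.5]
eef_rot: [3.138, -0.001, 3.062]
wrist_force: [0.1, 14.6, 5.3]
finger_gap: 9.8
finger_force: 49.9
```

Side force shows the key sits about 2 mm further in +y. Reopen, shift, regrip.

Call:
arm_command:
  steps:
    - [0.15,0,0,0,0]
    - [0.15,0,0,0,0]
    - [0.15,0,2.5,0,0]
    - [0.15,0,2.5,0,0]
    - [0.15,0,2.5,0,0]
    - [0,0,2.5,0,0]
    - [0,0,2.5,0,0]
    - [0,0,2.5,0,0]
    - [0,0,2.5,0,0]

```text
clock: 21.82
eef_pos: [480.8, -257.6, 22.5]
eef_rot: [3.141, -0.0, 3.062]
wrist_force: [0.5, 6.1, 1.7]
finger_gap: 9.8
finger_force: 50.0
```

Call:
arm_command:
  steps:
    - [0.15,0,0,0,0]
    - [0.15,0,0,0,0]
    - [0.15,0,1.5,0,0]
    - [0.15,0,1.5,0,0]
    - [0,0,1.5,0,0]
    - [0,0,1.5,0,0]
    - [0,0,1.5,0,0]
    - [0,0,1.5,0,0]

```text
clock: 22.82
eef_pos: [480.9, -256.7, 22.6]
eef_rot: [-3.142, -0.0, 3.062]
wrist_force: [-1.2, -0.4, -1.1]
finger_gap: 9.8
finger_force: 50.0
```

Call:
arm_command:
  steps:
    - [0,0,0,-10,0]
    - [0,0,0,-25,0]
    - [0,0,0,-60,0]
    - [0,0,0,-100,0]
    - [0,0,0,-130,0]
    - [0,0,0,-130,0]
    - [0,0,0,-130,0]

```text
clock: 23.7
eef_pos: [480.5, -256.4, 152.1]
eef_rot: [3.141, -0.001, 3.062]
wrist_force: [-0.1, -0.0, -0.9]
finger_gap: 9.4
finger_force: 50.0
```

Call:
arm_command:
  steps:
    - [0,3,40,0,0]
    - [0,7,100,0,0]
    - [0,11,160,0,0]
    - [0,16,220,0,0]
    - [0,20,280,0,0]
    - [0,24,340,0,0]
    - [0,29,400,0,0]
    - [0,33,460,0,0]
    - [0,37,520,0,-2]
    - [0,40,562,0,-2.5]
    - [0,40,562,0,-2.5]
    - [0,40,562,0,-2.5]
    - [0,40,562,0,-2.5]
    - [0,40,562,0,-2.5]

```text
clock: 25.45
eef_pos: [485.9, 306.0, 152.6]
eef_rot: [3.142, 0.0, 3.104]
wrist_force: [-0.1, 0.2, 0.6]
finger_gap: 9.8
finger_force: 50.0
```

Run:
```python
from h import *
st=monitor.read_state();print(st["eef_pos"],st["eef_rot"],st["joints"][5],st["wrist_force"],st["finger_gap"])
s=imaging.camera("side");t=imaging.camera("top")
np.savez("pics/x.npz",s=s["img"],t=t["img"])
a=cv2.resize(s["img"][185:325,200:310],(471,600),interpolation=2)
b=cv2.resize(t["img"][210:290,90:170],(320,320),interpolation=2);b=cv2.copyMakeBorder(b,0,280,0,0,0)
cv2.imwrite("pics/k2.png",cv2.cvtColor(np.hstack([a,b]),4))
P=lambda p,x:(lambda c:(c[:2]/c[2]).round(1))(np.array(p["mtx"])@(p["view"]@np.r_[x,1])[:3])
for z in(62,94,136,194):print(z,P(s,[485.6,306.5,z]),P(s,[485.6,309.5,z]))
# screws in first top picture -> box yaw
im=cv2.imread("pics/top0.png")[:,:,::-1]
q=[(95+110/8,220+70/8),(95+513/8,220+87/8),(95+88/8,220+398/8),(95+495/8,220+413/8)]
w=np.array([atz(t,np.array(c)-.5+.06,62)[:2] for c in q]);print(w,w.mean(0))
for i,j in((2,0),(3,1)):d=w[j]-w[i];print(np.arctan2(d[1],d[0]))
for i,j in((1,0),(3,2)):d=w[j]-w[i];print(np.arctan2(-d[0],d[1]))
```

```text
[485.88936627 305.98857549 152.63840703] [3.14157522e+00 6.89613302e-05 3.10444380e+00] -1.0354064830922918 [-0.09415796  0.15164489  0.56357788] 9.7708837411367
62 [254.2 277.3] [253.6 278. ]
94 [253.7 265. ] [253.1 265.7]
136 [253.  248.2] [252.4 248.9]
194 [252.1 224. ] [251.4 224.7]
[[537.8 367.5]
 [533.9 243.4]
 [437.3 369.8]
 [434.1 245.5]] [485.775 306.55 ]
-0.022881577959413278
-0.021038979396777725
-0.03141592962728562
-0.02573848217774725
```

View pics/k2.png

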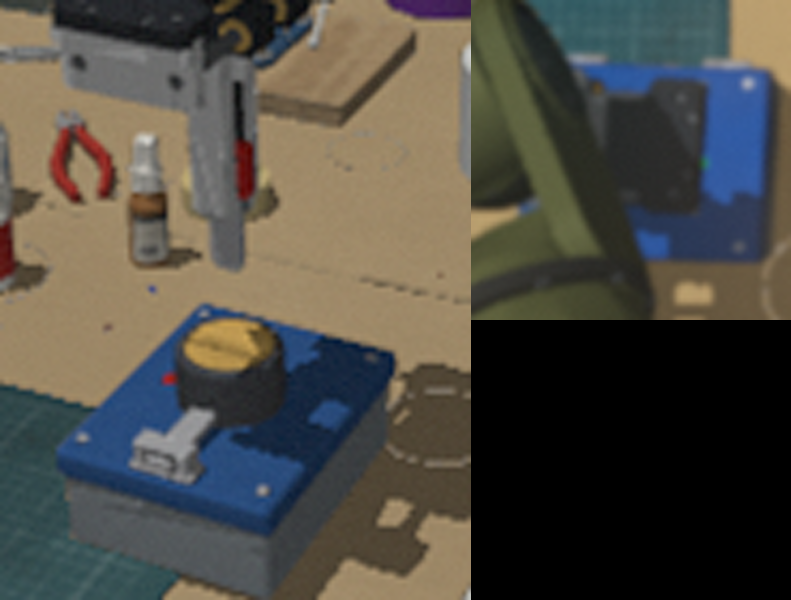

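Key held upright above the barrel: blade tip at about (253.5,247.6), barrel top centre at about (254.4,265) in the side picture — aligned across that view to within a few mm. Measure that more precisely in numbers.

Run:
```python
import numpy as np
from h import blob
d=np.load("pics/x.npz");s=d["s"].astype(int)
for r in (236,238,240,242,244,246,247,248,249):print(r,' '.join('%d/%d'%(a[0],a[2]) for a in s[r,244:264]))
p={"img":d["s"]}
print(blob(p,lambda r,g,b:(r>130)&(g>90)&(b<110),(236,255,275,285)))
for r in(258,260,262,264,266,268,270,272):print(r,' '.join('%d'%a[0] for a in s[r,238:272]))
```

```text
236 160/105 157/101 148/95 138/87 120/93 95/91 84/86 85/84 88/88 89/89 90/90 88/92 80/79 106/74 121/78 117/76 149/99 164/107 164/109 161/105
238 161/107 159/105 159/104 161/106 147/108 111/99 86/89 88/91 90/92 88/89 91/92 86/89 90/86 140/97 164/107 161/107 162/109 159/105 160/105 161/106
240 152/100 154/102 163/107 162/106 149/108 119/109 93/97 91/92 91/91 88/91 90/92 90/92 73/79 137/95 163/106 161/106 160/105 158/104 162/107 160/104
242 143/94 156/103 165/110 165/109 149/108 118/108 94/96 88/89 89/91 88/88 88/88 91/92 75/80 134/94 164/107 159/107 159/107 162/107 162/108 160/107
244 79/54 76/49 70/46 137/90 156/107 123/106 104/108 97/98 88/89 89/92 88/87 87/90 76/82 123/90 152/101 155/104 154/103 155/104 153/103 152/101
246 145/96 164/110 162/107 162/105 163/106 151/103 121/103 97/99 90/93 88/92 91/93 89/92 90/87 141/100 162/106 162/106 160/105 161/107 162/106 162/108
247 160/105 159/104 159/105 160/105 160/106 163/107 146/104 127/102 121/101 105/98 104/100 97/96 119/94 151/102 163/107 160/106 162/107 160/106 158/104 161/107
248 158/103 158/103 159/106 158/105 160/105 161/105 161/104
[... 594 characters left out ...]
 47 89 129 172 190 190 192 190 193 187 191 190 188 190 162 109 91 98 95 82 73 55 35 41 40 35 33 38 45
264 100 42 36 47 67 95 138 154 157 155 154 155 163 169 175 180 182 187 191 196 164 117 100 104 102 85 51 31 40 40 42 39 44 40
266 36 39 41 61 72 160 191 185 183 177 175 152 136 143 151 148 154 156 164 174 183 174 136 111 107 81 47 34 37 41 41 42 41 39
268 38 43 39 55 60 91 148 182 187 184 182 176 174 176 174 173 172 167 156 154 133 109 99 90 67 52 44 30 33 38 41 45 44 44
270 39 44 35 40 52 60 63 65 94 133 156 165 165 171 176 176 174 173 172 123 63 54 49 50 54 39 33 33 32 44 40 27 22 21
272 96 128 107 58 38 42 49 55 54 58 62 67 67 66 64 65 63 45 34 37 40 43 36 40 37 37 36 32 29 12 24 23 20 18
```

Call:
arm_command:
  steps:
    - [0,0,0,15,-0.7]
    - [0,0,0,28,-0.7]
    - [0,0,0,36,-0.7]
    - [0,0,0,36,-0.7]
    - [0,0,0,36,-0.7]
  force: 60

```text
clock: 26.18
eef_pos: [485.9, 306.9, 116.8]
eef_rot: [3.141, 0.0, 3.118]
wrist_force: [-0.2, 0.8, 0.3]
finger_gap: 9.5
finger_force: 60.0
```

Call:
arm_command:
  steps:
    - [0,0,0,1,0]
    - [0,0,0,2,0]
    - [0,0,0,3,0]
    - [0,0,0,4,0]
    - [0,0,0,5,0]
    - [0,0,0,6,0]
    - [0,0,0,6,0]

```text
clock: 27.05
eef_pos: [485.7, 306.7, 110.5]
eef_rot: [-3.141, -0.0, 3.118]
wrist_force: [0.2, 0.2, 0.0]
finger_gap: 9.6
finger_force: 60.0
```

Call:
arm_command:
  steps:
    - [0,0,0,1,0]
    - [0,0,0,2,0]
    - [0,0,0,3,0]
    - [0,0,0,4,0]
    - [0,0,0,4,0]

```text
clock: 27.68
eef_pos: [485.6, 306.8, 106.5]
eef_rot: [-3.142, -0.0, 3.118]
wrist_force: [0.1, -0.8, -0.2]
finger_gap: 9.7
finger_force: 60.0
```

Call:
arm_command:
  steps:
    - [0,0,0,1,0]
    - [0,0,0,2,0]
    - [0,0,0,3,0]
    - [0,0,0,4,0]
    - [0,0,0,4,0]

```text
clock: 28.3
eef_pos: [485.8, 307.1, 102.8]
eef_rot: [3.141, 0.001, 3.118]
wrist_force: [0.0, 4.5, 2.4]
finger_gap: 9.6
finger_force: 60.0
```

Call:
arm_command:
  steps:
    - [0,0,1.5,0,0]
    - [0,0,1.5,0,0]
    - [0,0,1.5,0,0]

```text
clock: 28.68
eef_pos: [485.6, 308.0, 102.3]
eef_rot: [-3.141, -0.001, 3.118]
wrist_force: [0.7, 0.4, -0.3]
finger_gap: 9.4
finger_force: 60.0
```

Call:
arm_command:
  steps:
    - [0,0,0,0.5,0]
    - [0,0,0,1,0]
    - [0,0,0,1.5,0]
    - [0,0,0,2,0]
    - [0,0,0,2,0]

```text
clock: 29.3
eef_pos: [485.7, 308.2, 100.5]
eef_rot: [-3.142, -0.0, 3.118]
wrist_force: [-1.1, -0.6, -0.7]
finger_gap: 9.5
finger_force: 60.0
```

Call:
arm_command:
  steps:
    - [0,0,0,1,0]
    - [0,0,0,2,0]
    - [0,0,0,3,0]
    - [0,0,0,3,0]

```text
clock: 29.8
eef_pos: [485.7, 308.2, 97.4]
eef_rot: [-3.141, -0.0, 3.118]
wrist_force: [-0.1, -0.2, -0.9]
finger_gap: 9.7
finger_force: 60.0
```

Call:
arm_command:
  steps:
    - [0,0,0,1,0]
    - [0,0,0,2,0]
    - [0,0,0,3,0]
    - [0,0,0,3,0]

```text
clock: 30.3
eef_pos: [485.6, 308.1, 94.3]
eef_rot: [-3.141, -0.0, 3.118]
wrist_force: [-0.5, -2.8, -0.7]
finger_gap: 9.7
finger_force: 60.0
```

Call:
arm_command:
  steps:
    - [0,0,-0.5,1,0]
    - [0,0,-0.5,2,0]
    - [0,0,-0.5,3,0]
    - [0,0,-0.5,3,0]

```text
clock: 30.8
eef_pos: [485.7, 307.8, 91.5]
eef_rot: [3.141, 0.0, 3.118]
wrist_force: [1.0, -1.9, -0.5]
finger_gap: 9.7
finger_force: 60.0
```

Call:
arm_command:
  steps:
    - [0,0,0,1,0]
    - [0,0,0,2,0]
    - [0,0,0,3,0]
    - [0,0,0,3,0]

```text
clock: 31.3
eef_pos: [485.8, 308.1, 88.6]
eef_rot: [3.141, 0.0, 3.118]
wrist_force: [-0.3, 2.0, 2.4]
finger_gap: 9.6
finger_force: 60.0
```

Call:
arm_command:
  steps:
    - [0,0,0,0.7,1]
    - [0,0,0,1.4,-1]
    - [0,0,0,2.1,1]
    - [0,0,0,2.8,-1]
    - [0,0,0,3,0]

```text
clock: 31.92
eef_pos: [485.6, 307.8, 85.2]
eef_rot: [3.142, -0.0, 3.118]
wrist_force: [2.2, 2.8, -0.7]
finger_gap: 9.1
finger_force: 60.0
```

Call:
arm_command:
  steps:
    - [0,0,0,0.7,1]
    - [0,0,0,1.4,-1]
    - [0,0,0,2.1,1]
    - [0,0,0,2.8,-1]
    - [0,0,0,3,0]

```text
clock: 32.55
eef_pos: [485.7, 307.7, 82.3]
eef_rot: [-3.142, -0.0, 3.118]
wrist_force: [1.7, 4.5, -1.8]
finger_gap: 9.8
finger_force: 60.0
```

Call:
arm_command:
  steps:
    - [0,0,0.6,0.7,1]
    - [0,0,0.6,1.4,-1]
    - [0,0,0.6,2,0]
    - [0,0,0.6,2,0]

```text
clock: 33.05
eef_pos: [485.7, 308.1, 80.2]
eef_rot: [-3.141, -0.0, 3.117]
wrist_force: [1.2, 0.5, -2.9]
finger_gap: 9.7
finger_force: 60.0
```

Call:
arm_command:
  steps:
    - [0,0,0,0.7,1]
    - [0,0,0,1.4,-1]
    - [0,0,0,2,0]
    - [0,0,0,2,0]

```text
clock: 33.55
eef_pos: [485.8, 308.2, 79.1]
eef_rot: [-3.141, 0.0, 3.119]
wrist_force: [-2.0, -3.7, 8.2]
finger_gap: 9.8
finger_force: 65.5
```

Call:
arm_command:
  steps:
    - [0,0,0,0.5,1]
    - [0,0,0,1,-1]
    - [0,0,0,1.5,1]
    - [0,0,0,1.5,0]
    - [0,0,0,1.5,0]

```text
clock: 34.17
eef_pos: [486.0, 308.3, 78.9]
eef_rot: [3.141, 0.001, 3.119]
wrist_force: [-6.8, -6.5, 19.5]
finger_gap: 9.7
finger_force: 70.1
```

Run:
```python
from h import *
s=imaging.camera("side");im=s["img"].astype(int)
m=blob(s,lambda r,g,b:(r>80)&(g<45)&(b<45),(240,235,275,275));print(m)
P=lambda p,x:(lambda c:(c[:2]/c[2]).round(1))(np.array(p["mtx"])@(p["view"]@np.r_[x,1])[:3])
for z in(106,92,120):print(z,P(s,[485.6,306.5,z]))
```

```text
(array([257.18, 255.24]), [16, 15, 4, 12, 38])
106 [253.5 260.2]
92 [253.7 265.7]
120 [253.3 254.7]
```

Solid floor at the predicted height (bow rows 250–262 match a bow spanning 106–134 mm): the key is home. Relax the side loads, hold, then start turning.

Call:
arm_command:
  steps:
    - [0,0.5,-0.6,-0.8,0]
    - [0,0.5,-0.6,-0.8,0]
    - [0,0.5,-0.6,-0.8,0]

```text
clock: 34.6
eef_pos: [485.7, 308.1, 79.1]
eef_rot: [3.141, 0.002, 3.119]
wrist_force: [-1.7, -1.6, 10.4]
finger_gap: 9.6
finger_force: 66.2
```

Call:
arm_command:
  steps:
    - [0,0,0,0,5]
    - [0,0,0,0,10]
    - [0,0,0,0,15]
    - [0,0,0,0,20]
    - [0,0,0,0,20]

```text
clock: 35.22
eef_pos: [485.7, 308.2, 79.1]
eef_rot: [3.14, 0.001, 2.769]
wrist_force: [-1.8, -0.9, 11.5]
finger_gap: 9.7
finger_force: 65.9
```

Forces stay small; continue.

Call:
arm_command:
  steps:
    - [0,0,0,0,6]
    - [0,0,0,0,12]
    - [0,0,0,0,18]
    - [0,0,0,0,24]
    - [0,0,0,0,30]
    - [0,0,0,0,30]

```text
clock: 35.98
eef_pos: [485.6, 308.4, 79.1]
eef_rot: [3.14, -0.0, 2.245]
wrist_force: [-2.7, 0.4, 11.9]
finger_gap: 9.9
finger_force: 65.9
```

Call:
arm_command:
  steps:
    - [0,0,0,0,6]
    - [0,0,0,0,12]
    - [0,0,0,0,18]
    - [0,0,0,0,24]
    - [0,0,0,0,24]

```text
clock: 36.6
eef_pos: [485.5, 308.6, 79.1]
eef_rot: [3.14, -0.001, 1.826]
wrist_force: [-2.6, 1.1, 10.8]
finger_gap: 9.1
finger_force: 65.6
```

Call:
arm_command:
  steps:
    - [0,0,0,0,6]
    - [0,0,0,0,12]
    - [0,0,0,0,18]
    - [0,0,0,0,18]
    - [0,0,0,0,18]

```text
clock: 37.22
eef_pos: [485.6, 308.7, 79.1]
eef_rot: [3.14, -0.002, 1.514]
wrist_force: [-2.3, 1.9, 10.3]
finger_gap: 9.7
finger_force: 65.7
```

Run:
```python
from h import *
st=monitor.read_state();print(st["eef_pos"],st["eef_rot"],st["wrist_force"],st["moment"],st["finger_force"])
s=imaging.camera("side");t=imaging.camera("top")
d=np.load("pics/x.npz");df=np.abs(s["img"].astype(int)-d["s"]).sum(2)
# bolt region (grey) before/after
g=lambda r,g,b:(abs(r-b)<25)&(r>105)
for im in(d["s"],s["img"]):print(blob({"img":im},g,(226,274,262,302)))
dark=lambda r,g,b:(r+g+b<170)
kt=blob(t,dark,(285,242,325,272));ks=blob(s,dark,(315,180,333,203));print(kt,ks,tri(t,kt[0],s,ks[0]))
```

```text
[485.56880512 308.68446203  79.1319794 ] [ 3.14001878e+00 -2.03635894e-03  1.51370873e+00] [-2.26313391  1.8792234  10.2615876 ] [0.41268385 0.41805174 0.05969325] 65.65609702316578
(array([239.66, 288.37]), [4, 6, 20, 18, 142])
(array([240.03, 288.18]), [4, 6, 20, 18, 141])
(array([299.3 , 259.64]), [11, 15, 7, 7, 33]) (array([324.1 , 191.53]), [6, 7, 7, 12, 62]) (array([ 465.5, -100.6,  101.2]), np.float64(1.4))
```

The wrist moment matches the spring at a quarter turn; check the bolt in the picture numbers.

Run:
```python
from h import *
m=[monitor.read_state()["moment"][2]];s=imaging.camera("side");m.append(monitor.read_state()["moment"][2]);print(m)
d=np.load("pics/x.npz")["s"]
for r in range(279,298,2):print(r,' '.join('%3d'%a for a in d[r,230:256,0]),'\n   ',' '.join('%3d'%a for a in s["img"][r,230:256,0]))
```

```text
[np.float64(0.02184884370074381), np.float64(0.03154998080271164)]
279  43  43  43  42  46  44  41  41  41  42  42  42  37  39  58  61  40  38  40  42  42  45  47  45  43  40 
     39  42  42  43  43  41  47  42  40  40  38  43  39  43  68  84  83  67  44  43  41  43  46  44  36  40
281  44  42  41  40  42  40  46  41  39  42  40  37  61 104 140 151 153 143 141 115  65  44  42  41  43  42 
     44  40  40  42  41  41  40  44  43  41  37  40  55 105 142 151 152 153 148 133  97  53  44  43  41  42
283  42  41  37  40  37  40  40  40  41  37  54  96 139 152 151 150 150 150 120  83  52  41  43  40  43  44 
     41  41  39  37  41  41  40  39  41  38  50  98 141 150 152 151 151 151 121  82  54  44  45  39  41  41
285  44  40  54 103 116 104  84  65  44  91 139 152 147 148 150 151 136  97  54  27  16  26  39  43  36  36 
     39  38  53 104 117 102  87  68  43  89 140 153 149 148 152 153 140  95  50  24  18  27  36  41  41  41
287  43 104 147 155 152 151 152 153 153 162 158 150 150 150 143 105  58  34  19  27  38  41  45  36  24  20 
     44 103 148 157 153 151 150 153 150 162 158 152 151 
[... 436 characters left out ...]
4  87  73  56  41  42  43  42  40  41  39  39  43
293 108 141 131 119 118 115 111 118 132 121  85  98 114  93  73  75  75  56  40  43  41  40  43  41  41  45 
    110 142 129 123 148 166 139 111  90  73  73  97 113  95  73  73  72  55  38  44  37  44  42  45  38  45
295  42  38  38  53  66  83 104 120 121 103  98 124 125 102 101  91  65  41  34  47  40  44  43  41  42  41 
     40  37  33  50  65  81 104 127 151 153 153 139 123 105 103  93  63  35  32  42  41  43  42  39  42  41
297  32  31  29  32  37  35  41  38  38  38  56  87  94 109 102  51  34  41  44  47  40  43  42  41  39  42 
     33  29  31  32  34  35  38  35  36  44  60  88  94 109 102  53  35  42  41  40  37  42  42  42  42  41
```

The keeper is now empty and the bolt's other end has moved towards the barrel: the bolt is drawn, and the lid still stands at (465,-100). Handing in.

```bash
python3 -c "
from cell import job
print(job.sign_off())"
```

```text
the job is handed in; nothing more can be done
None
```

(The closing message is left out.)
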